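Set the kiln programmer's thumbwheel and start it

ROBOT

A 6-joint arm with a two-finger parallel gripper is mounted at the origin on the work surface. World frame = base frame: x ahead of the robot, y to its left, z up, the work surface at z = 0. Lengths are in m, angles in rad, forces in N, time in s.
With the tool pointing down it reaches from about 0.425 to 0.95 m from the base axis. Payload 3.5 kg.
Tool frame: the origin (TCP) lies midway between the tips of the shut fingers; the grasp point (between the pads) lies 19 mm behind it; z points along the fingers, y is the line along which they close (so a half turn about z gives the same grasp; the last joint's range is limited). The gripper opens to 85 mm and grips with 20 to 120 N. Pads are 22 mm wide; open, the fingers measure 114 mm over their backs; the gripper's body (76 mm by 85 mm) begins 54 mm behind the grasp point. The pads swing forward as they close: fully open they stand 13 mm farther back than shut.
Start: joints at [0.988, 0.286, 1.577, -0, 1.279, -0.15], TCP at [0.283, 0.613, 0.231] pointing down, gripper open.
Joint ranges: [-2.77, 2.77], [-0.9, 2.22], [0.21, 2.48], [-1.53, 4.67], [0.24, 2.81], [-2.84, 2.84]. Speed limits (rad/s): [2.79, 2.79, 3.14, 3.14, 3.14, 3.14].

INTERFACE

Orientations are given as a unit quaternion [x, y, z, w].
In Python, from plant import ctrl gives the robot as it stands. The module is installed in compiled form; this text tells all that it offers.
- The arm moves only by the shell command python3 -m inch 'ROWS' [FORCE]. ROWS is JSON, a list of rows, each a list of 5 numbers: the closure, from 0 (fully open) to 1 (shut), then the shift along the tool's x, y, z in m, then the turn about the tool's z in degrees. A call has 1 to 5 rows; each row is the pose to reach, as a shift and turn from the pose commanded when the call began, along the tool's axes at that moment; what a row does not reach only later rows make up. A row lasts 1/12 s, in which the tool goes at most 41.7 mm and 7.16 degrees, less where a joint would pass 70% of its speed; a pose out of reach is approached as far as the arm can. A call with a gripper value outside its range is refused whole. The fingers move at their own pace and stop on an object; FORCE is the grip in N (left out, the last holds). Time passes only in rows, so rows that repeat a pose let the fingers close. It gives the time, the measured TCP pose, the force, the opening and the grip force at its end, in the units of the state.
- ctrl.get_state(): the state, without advancing time (a new reading comes with each control period).
- ctrl.read_camera(name): name is "side" or "top"; returns a dict with "pixels" (420x560x3 uint8, red, green, blue), "depth" (420x560 float32, m along the optical axis (not along the pixel's ray), 0 where there is no reading), "fx", "fy", "cx", "cy" (pixels), "xyz" and "rotation" of the camera in the world. Camera axes: x right, y down, z forward; pixel columns grow to the right and rows downward; lengths in m; the calibration is good to about 2 mm. A picture is of the moment at which its call begins.
- ctrl.sign_off(): hands the job in; it is judged then, once.
Trained networks look in a picture, given as the dict that the camera call returned (one of the last four; its "shot" number tells which), for a name from the list of things; names that differ only in an ending like _2 or _b are one class to them, and where a whole thing is asked for, a point or a joint stands for the part that bears it (a point fixed in the world has none). Each returns a list of dicts, best first, with "score" (0 to 1); they miss things now and then, are a little off and sometimes report something else, mostly with a low value. They report only what shows in the picture. A call takes as long as a camera call.
- ctrl.spot_in(query, picture): "at" ([column, row] in pixels, amid what is visible of it).
- ctrl.tip_of(query, picture): "at" ([column, row] in pixels: a listed point, or the origin of a listed thing).
The state is a dict: "time": time; "qpos": joint angles; "dq": joint speeds; "joint_efforts": joint torques, N m; "eef_pos": TCP position; "tcp_rot": TCP orientation; "contact_force": force on the tool from outside, world axes, zero at the start; "wrist_torque": the same for the moment, N m; "opening": opening from 0.0 (shut) to 1.0 (fully open); "finger_force": force on a finger pad.
Only numpy, scipy, OpenCV 4.12 (cv2) and the standard library are available. Lean on these libraries where they do the work, as an engineer would, in place of code of your own. Each camera call takes 0.05 s, during which the arm holds its last target. There are 200 camera calls.

TASK

On the grey kiln programmer, flick the black six-lobed thumbwheel clockwise (seen from above) with a fingertip against its rim, click by click, until its raised bar lines up with the steel pointer on the box, without running past it. Then press the start button fully down and let it come back up. Go gently, do not grip the wheel, and leave the bowl, the jar and the wooden tool alone.

Things in the scene. Friction and masses are not known exactly. Their poses are not given: they have to be found in the camera images.
- programmer: Grey box fixed to the bench, 130 (x) x 220 (y) x 60 mm high; origin at the centre of its underside. Its flat top, at 60 mm, carries the wheel (axis at its own x 0, y +50 mm), the start button (x 0, y -65 mm) and the pointer. Its yaw varies.
- wheel_top (a point): Centre of the wheel's flat top face, on its upright axis, 82 mm above the bench; axes are the box's, not turning with the wheel. Black wheel lying flat: hub radius 31 mm, six equal upright lobes every 60 degrees, 11 mm wide, round-ended, out to 47.5 mm from the axis, gaps about 30 mm wide. Hub and lobes are 16 mm tall, underside 6 mm above the box; rim free all round.
- pointer (a point): Tip of the flat triangular steel pointer on the box's top, 51 mm from the wheel's axis on the box's +x side, 3 mm high, 12 mm long. To be met by the raised aluminium bar (34 x 6 mm, 4 mm high) on the wheel's top face, which runs from 12 to 46 mm from the axis and points out along one lobe.
- wheel (a joint): Wheel angle in rad, growing clockwise seen from above; 0 = the bar lines up with the pointer, and it starts at a negative value, 2 to 4 clicks before. It clicks every 60 degrees (1.047 rad): at a click a lobe points along each multiple of 60 degrees from the pointer, and a sprung detent draws the wheel to the nearest click, which takes about 2 to 6 N at the rim to leave. Stops at -4.95 and 1.5.
- start_top (a point): Centre of the top of the start button, a round grey plunger of 28 mm diameter in a black housing on the box, pressed straight down.
- start (a joint): Travel of the start button in m: 0 up, 0.006 fully down (about 5 N); it springs back by itself.
- bowl_mid (a point): Bystander: loose terracotta bowl, 100 mm across, 50 mm high; point on its axis half-way up.
- jar_mid (a point): Bystander: loose glass jar with white lid, 68 mm across, 85 mm high; point on its axis half-way up.
- stick_mid (a point): Bystander: loose flat wooden modelling tool, 180 mm long along its y, 16 mm wide, 12 mm high, on the bench on the robot's side of the box; point half-way up at the middle of its handle.

How it is judged:
On the way, in this order (a step that is already met when the one before it is completed fails the run):
1. the wheel rests at the click where its bar lines up with the pointer, button still up (value of joint wheel between -0.12 and 0.12 rad and value of joint start below 0.001 m), for 0.3 s.
2. the start button is pressed fully down (value of joint wheel between -0.12 and 0.12 rad and value of joint start above 0.0045 m), for 0.05 s.
At the end, for the whole second after the job is handed in: The wheel rests with its bar within 0.12 rad (7 degrees) of the pointer, the start button has been pressed at least 4.5 mm down after that and is up again (within 1 mm), and bowl, jar and wooden tool are within 20 mm of where they stood (all of step 1 and velocity of joint wheel between -0.05 and 0.05 rad/s and distance of each of bowl_mid, jar_mid, stick_mid from where it was at the start of the episode below 0.02 m); the robot touches nothing.
It fails at once if the wheel is run past the pointer (by more than half a click) (value of joint wheel above 0.55 rad).
It fails at once if the start button is pressed (over 2 mm) while the bar is not at the pointer (value of joint start above 0.002 m and not (value of joint wheel between -0.2 and 0.2 rad)).
It fails at once if the wheel is straddled by the fingers, to grip it across (horizontal distance between the grasp point and wheel_top below 0.03 m and z of the grasp point in the frame of wheel_top below 0.013 m).
It fails at once if the fingers press on the programmer, its wheel or button with more than 35 N (squeezing or forcing) (contact force between the fingers and programmer above 35 N).
It fails at once if the bowl, the jar or the wooden tool is lifted or moved more than 20 mm (distance of any of bowl_mid, jar_mid, stick_mid from where it was at the start of the episode above 0.02 m).
It also fails if it takes over 72 s, if anything falls off the work surface, if the arm or the gripper's body presses on something with over 40 N, if the wrist force passes 120 N, or if a joint passes its speed limit or range.

## Working session

There is one attempt and no reset: what is moved stays moved. The work goes in short steps, Python scripts to look and compute and a shell command to move; the robot and the scene stay as the last step left them, time stands still between calls to the robot, and variables do not carry over. Pictures are saved under pics/ and viewed, at most 10 in all, crops included, and the job is handed in when it is done.

```bash
mkdir -p pics; cat > h.py <<'E'
import numpy as np, cv2
from plant import ctrl
def world(p,u,v,z=None):
    R=np.array(p["rotation"]);R=R if R.shape==(3,3) else None
    d=np.array([(u-p["cx"])/p["fx"],(v-p["cy"])/p["fy"],1.0])
    o=np.array(p["xyz"]); r=R@d
    if z is None:
        a=p["depth"][int(round(v))-1:int(round(v))+2,int(round(u))-1:int(round(u))+2]; return o+r*np.median(a)
    return o+r*(z-o[2])/r[2]
def save(p,n): cv2.imwrite("pics/"+n,cv2.cvtColor(p["pixels"],cv2.COLOR_RGB2BGR))
E
python3 - <<'E'
from h import *
Z=dict(programmer=0,wheel_top=.082,pointer=.063,start_top=None,bowl_mid=.025,jar_mid=.0425,stick_mid=.006)
for c in("top","side"):
    p=ctrl.read_camera(c);save(p,c+"0.png");print(c,np.round(p["xyz"],3))
    for n,z in Z.items():
        r=ctrl.tip_of(n,p)[:2]
        print(n,[(round(a["score"],2),np.round(a["at"],1),np.round(world(p,*a["at"],z),4)) for a in r])
s=ctrl.get_state();print(s["time"],s["eef_pos"],s["tcp_rot"],s["contact_force"])
E
```

```text
top [0.371 0.031 1.134]Traceback (most recent call last):
  File "<stdin>", line 7, in <module>
  File "h.py", line 6, in world
    o=np.array(p["xyz"]); r=R@d
                            ~^~
ValueError: matmul: Input operand 0 does not have enough dimensions (has 0, gufunc core with signature (n?,k),(k,m?)->(n?,m?) requires 1)
```

Rotation is a quaternion.

```bash
sed -i 's/    R=np.array.*/    from scipy.spatial.transform import Rotation; R=Rotation.from_quat(p["rotation"]).as_matrix()/' h.py
python3 - <<'E'
from h import *
Z=dict(programmer=0,wheel_top=.082,pointer=.063,start_top=None,bowl_mid=.025,jar_mid=.0425,stick_mid=.006)
for c in("top","side"):
    p=ctrl.read_camera(c);save(p,c+"0.png");print(c,np.round(p["xyz"],3),p["rotation"])
    for n,z in Z.items():
        r=ctrl.tip_of(n,p)[:2]
        print(n,[(round(a["score"],2),np.round(a["at"],1),np.round(world(p,*a["at"],z),4)) for a in r])
s=ctrl.get_state();print(s["time"],s["eef_pos"],s["tcp_rot"],s["contact_force"])
E
```

```text
top [0.371 0.031 1.134] [-0.69852676  0.71036165 -0.06022766  0.06180063]
programmer [(0.64, array([324.4, 204.5]), array([ 0.6005, -0.0772,  0.    ]))]
wheel_top [(0.71, array([301.3, 202. ]), array([ 0.59  , -0.0214,  0.082 ])), (0.18, array([326.8, 256.9]), array([ 0.4743, -0.0707,  0.082 ]))]
pointer [(0.89, array([298.5, 182.2]), array([ 0.6373, -0.0174,  0.063 ]))]
start_top [(0.62, array([360.8, 191. ]), array([ 0.6111, -0.1463,  0.0833]))]
bowl_mid [(0.55, array([228.9, 215.9]), array([0.5736, 0.1351, 0.025 ]))]
jar_mid [(0.82, array([411. , 171.5]), array([ 0.6622, -0.2648,  0.0425])), (0.18, array([228.4, 219.3]), array([0.5629, 0.1346, 0.0425]))]
stick_mid [(0.63, array([323.5, 255.2]), array([ 0.4857, -0.0709,  0.006 ]))]
side [0.198 0.431 0.466] [-0.32355942  0.83016951 -0.42689377  0.15456258]
programmer [(0.8, array([300.2, 203. ]), array([ 0.5991, -0.0781,  0.    ]))]
wheel_top [(0.71, array([288.5, 179.2]), array([ 0.5928, -0.0313,  0.082 ]))]
pointer [(0.8, array([266.7, 179.5]), array([ 0.6422, -0.0241,  0.063 ]))]
start_top [(0.5, array([317.8, 155.4]), array([ 0.6082, -0.139 ,  0.0835]))]
bowl_mid [(0.8, array([230.6, 251.7]), array([0.5724, 0.1341, 0.025 ])), (0.57, array([331.6, 146.4]), array([ 0.6747, -0.286 ,  0.025 ]))]
jar_mid [(0.59, array([333. , 142.5]), array([ 0.6653, -0.2762,  0.0425]))]
stick_mid [(0.58, array([346. , 224.9]), array([ 0.4853, -0.0771,  0.006 ]))]
0.9 [0.28306668 0.61277885 0.23134268] [ 2.14700087e-01  9.76680026e-01  1.36206223e-05 -3.20691270e-08] [-0.03686553 -0.0930521  -0.20995648]
```

View pics/top0.png

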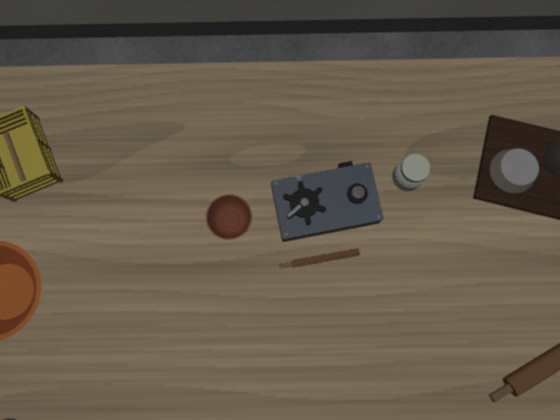

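View pics/side0.png

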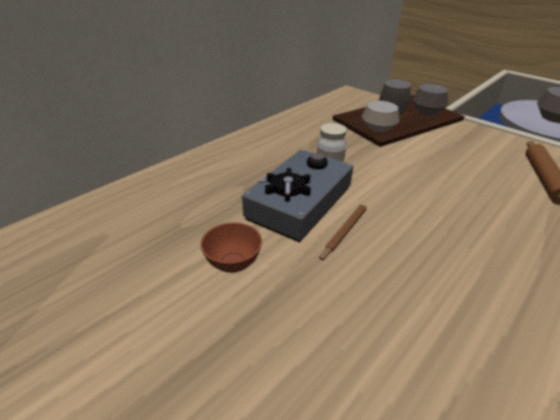

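The top view shows the box at about (325,202), the wheel at (304,202) with its bar pointing down-left to (290,214), the pointer at (298,182) and the button at (358,193). The bowl is at (229,216), the jar at (411,172) and the stick at (320,258). Next I'll fit the box and bar more precisely.

```bash
cat >> h.py <<'E'
def cloud(p):
    from scipy.spatial.transform import Rotation
    v,u=np.mgrid[:420,:560]; d=p["depth"]
    c=np.stack([(u-p["cx"])/p["fx"]*d,(v-p["cy"])/p["fy"]*d,d],-1)
    return c@Rotation.from_quat(p["rotation"]).as_matrix().T+np.array(p["xyz"])
def bar(p,W,yaw):
    "bar angle, clockwise from pointer, from bright grey pixels on the wheel top plane (z .086)"
    v,u=np.mgrid[:420,:560]; q=np.array([world(p,a,b,.086) for a,b in zip(u.ravel(),v.ravel())]) if 0 else None
    out=[]
    for b in range(420):
        for a in range(560):
            px=p["pixels"][b,a].astype(int)
            if px.min()>95:
                w=world(p,a,b,.086)[:2]-W
                r=np.hypot(*w)
                if 0.01<r<.047: out.append(w)
    if len(out)<3: return None
    m=np.mean(out,0); return len(out),np.hypot(*m),np.degrees(yaw-np.arctan2(m[1],m[0]))
E
python3 - <<'E'
from h import *
p=ctrl.read_camera("top");C=cloud(p)
m=(C[...,2]>.045)&(C[...,2]<.1)&(abs(C[...,0]-.6)<.14)&(abs(C[...,1]+.075)<.135)
m=cv2.morphologyEx(m.astype(np.uint8),cv2.MORPH_OPEN,np.ones((5,5)))
n,l,st,ce=cv2.connectedComponentsWithStats(m);k=1+np.argmax(st[1:,4]);cnt,_=cv2.findContours((l==k).astype(np.uint8),0,2)
pts=np.array([world(p,a,b,.06)[:2] for a,b in max(cnt,key=len)[:,0]],np.float32)
(c,s,a)=cv2.minAreaRect(pts*1000);print(c,s,a)
print("topz",np.median(C[l==k][:,2]))
B=cv2.boxPoints((c,s,a));e=max((B[1]-B[0],B[2]-B[1]),key=np.linalg.norm);e=e/np.linalg.norm(e);e*=np.sign(e[1]) # box y
yaw=np.arctan2(-e[0],e[1]);W=np.array(c)/1000+.05*e;S=np.array(c)/1000-.065*e
print("yaw",np.degrees(yaw),"wheel",W,"start",S,"pointer",W+.051*np.array([np.cos(yaw),np.sin(yaw)]))
print(bar(p,W,yaw))
# wood tool, jar, bowl extents
for nm,cc,r,z0 in(("stick",(.4857,-.071),.11,.006),("bowl",(.573,.135),.07,.03),("jar",(.664,-.27),.06,.03)):
    q=C[(C[...,2]>z0)&(np.hypot(C[...,0]-cc[0],C[...,1]-cc[1])<r)];
    if nm=="stick":q=q[q[:,2]<.02]
    print(nm,q.min(0),q.max(0))
im=cv2.resize(p["pixels"][150:270,240:430],None,fx=4,fy=4,interpolation=cv2.INTER_CUBIC);im=np.clip(im*1.6,0,255).astype(np.uint8)
cv2.imwrite("pics/crop1.png",im[...,::-1])
E
```

```text
(596.820556640625, -76.89006805419922) (131.38177490234375, 219.59474182128906) 10.126441955566406
topz 0.061231089027111496
yaw 10.12644 wheel [ 0.5880295  -0.02766896] start [ 0.60824893 -0.14087751] pointer [ 0.63823503 -0.01870209]
(26, np.float64(0.02856632817901712), np.float64(-116.08390825234281))
stick [ 0.38220906 -0.16496015  0.00600164] [0.54747633 0.02962789 0.01971398]
bowl [0.5186728  0.08518458 0.03006722] [0.61537968 0.1819993  0.05942143]
jar [ 0.62567674 -0.29366706  0.03001068] [ 0.68927333 -0.22918745  0.09132551]
```

View pics/crop1.png

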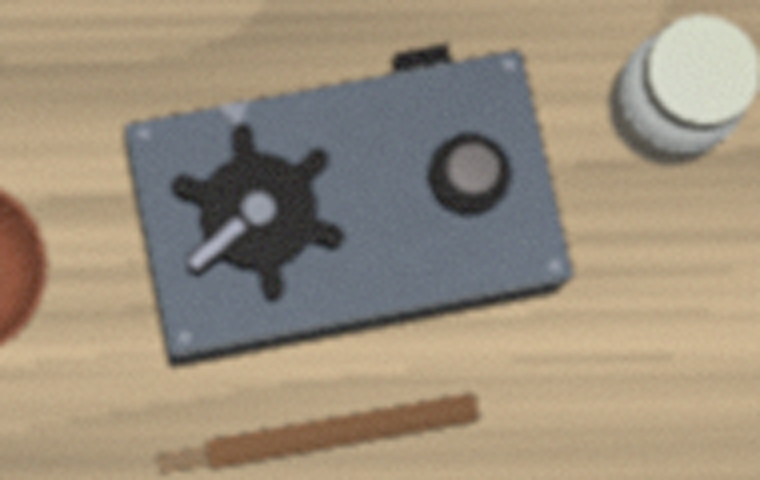

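The wheel is at (0.588, -0.028), the box yaw is about 10°, and the bar is 2 clicks before the pointer. I'll use the shut fingertips in the gap behind the lobe nearest the robot and push it along an arc. The approach is high.

```bash
cat >> h.py <<'E'
W0=np.array([.588,-.0277]);YAW=np.radians(10.1);S0=np.array([.6083,-.1409])
def tgt(delta,off=.0165,rho=.051,z=.070,lobe=180):
    "TCP xyz and tool-y angle, to stand behind the lobe at cw angle lobe+delta"
    a=YAW-np.radians(lobe+delta); r=np.array([np.cos(a),np.sin(a)]); t=np.array([r[1],-r[0]]) # t clockwise
    return np.r_[W0+rho*r-off*t,z],a+np.pi
def rel(T,ya):
    from scipy.spatial.transform import Rotation
    s=ctrl.get_state();R=Rotation.from_quat(s["tcp_rot"]).as_matrix()
    d=R.T@(T-np.array(s["eef_pos"])); y=np.arctan2(R[1,1],R[0,1]); turn=np.degrees((y-ya+np.pi)%(2*np.pi)-np.pi)
    return [round(float(v),4) for v in d]+[round(float(turn),1)]
E
python3 -c "
from h import *
T,y=tgt(0,.022,z=.16);print(T,rel(T,y)); T2,_=tgt(0,.022); print(T2)"
```

```text
[ 0.54164841 -0.05830277  0.16      ] [-0.5162, -0.5007, 0.0713, 55.1]
[ 0.54164841 -0.05830277  0.07      ]
```

```bash
for i in 1 2 3; do :; done
python3 -m inch '[[1,-0.02,-0.02,0,0],[1,-0.045,-0.045,0.005,0],[1,-0.07,-0.07,0.01,0],[1,-0.095,-0.095,0.015,0],[1,-0.12,-0.12,0.02,0]]' 30
python3 -m inch '[[1,-0.025,-0.025,0,0],[1,-0.05,-0.05,0.005,0],[1,-0.075,-0.075,0.01,0],[1,-0.1,-0.1,0.015,0],[1,-0.125,-0.125,0.02,0]]'
python3 -m inch '[[1,-0.025,-0.025,0,0],[1,-0.05,-0.05,0.005,0],[1,-0.075,-0.075,0.01,0],[1,-0.1,-0.1,0.015,0],[1,-0.125,-0.125,0.02,0]]'
python3 -m inch '[[1,-0.025,-0.02,0,6],[1,-0.05,-0.04,0,12],[1,-0.075,-0.06,0,18],[1,-0.1,-0.08,0,24],[1,-0.12,-0.1,0,30]]'
python3 -c "
from h import *
T,y=tgt(0,.022,z=.12);print(rel(T,y))"
```

```text
time: 1.37
eef_pos: [0.3419, 0.4521, 0.2112]
tcp_rot: [0.214, 0.977, 0.0, 0.0]
contact_force: [0.3, 0.1, -0.5]
opening: 0.298
finger_force: 0.0
time: 1.78
eef_pos: [0.4031, 0.2861, 0.1915]
tcp_rot: [0.215, 0.977, 0.0, 0.0]
contact_force: [0.6, -0.2, 1.0]
opening: 0.0
finger_force: 0.0
time: 2.2
eef_pos: [0.4642, 0.12, 0.1716]
tcp_rot: [0.215, 0.977, 0.0, 0.001]
contact_force: [0.8, -0.3, -0.1]
opening: 0.002
finger_force: 0.0
time: 2.62
eef_pos: [0.5318, -0.0214, 0.1717]
tcp_rot: [0.463, 0.886, 0.0, 0.001]
contact_force: [0.7, -0.0, -0.3]
opening: -0.0
finger_force: 0.0
[-0.0359, -0.0131, 0.0518, 24.8]
```

```bash

python3 -m inch '[[1,-0.01,-0.003,0.01,5],[1,-0.02,-0.006,0.02,10],[1,-0.03,-0.01,0.03,15],[1,-0.036,-0.013,0.042,20],[1,-0.036,-0.013,0.052,25]]'
python3 -m inch '[[1,0,0,0,0],[1,0,0,0,0]]'
python3 - <<'E'
from h import *
T,y=tgt(0,.022);print(rel(T,y))
p=ctrl.read_camera("top")
im=cv2.resize(p["pixels"][150:270,240:430],None,fx=4,fy=4,interpolation=cv2.INTER_CUBIC);im=np.clip(im*1.6,0,255).astype(np.uint8)
cv2.imwrite("pics/crop2.png",im[...,::-1])
E
```

```text
time: 3.03
eef_pos: [0.5412, -0.0577, 0.1189]
tcp_rot: [0.644, 0.765, -0.0, 0.0]
contact_force: [-0.8, 0.5, 0.0]
opening: 0.004
finger_force: 0.0
time: 3.2
eef_pos: [0.5405, -0.0563, 0.1189]
tcp_rot: [0.641, 0.768, -0.0, -0.001]
contact_force: [0.3, 0.5, -0.4]
opening: 0.001
finger_force: 0.0
[-0.0022, 0.0008, 0.0489, 0.2]
```

View pics/crop2.png

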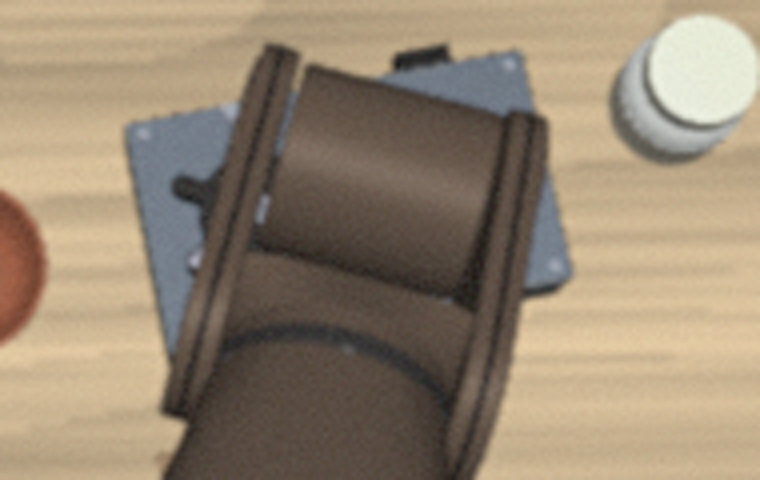

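The arm hides the wheel from the top camera; the bar end is still visible at (195,262), so the wheel hasn't moved. I'll descend in steps and watch the force.

```bash

python3 -m inch '[[1,-0.002,0.0,0.01,0],[1,-0.002,0.0,0.02,0],[1,-0.002,0,0.026,0],[1,-0.002,0,0.032,0],[1,-0.002,0,0.036,0]]'
python3 -m inch '[[1,0,0,0.002,0],[1,0,0,0.004,0],[1,0,0,0.006,0]]'
python3 -m inch '[[1,0,0,0.002,0],[1,0,0,0.004,0],[1,0,0,0.006,0],[1,0,0,0.006,0]]'
python3 - <<'E'
from h import *
T,y=tgt(0,.022);print(rel(T,y))
p=ctrl.read_camera("side")
im=cv2.resize(p["pixels"][130:250,210:370],None,fx=5,fy=5,interpolation=cv2.INTER_CUBIC);im=np.clip(im*1.5,0,255).astype(np.uint8)
cv2.imwrite("pics/crop3.png",im[...,::-1])
E
```

```text
time: 3.67
eef_pos: [0.5406, -0.058, 0.082]
tcp_rot: [0.641, 0.767, -0.0, -0.001]
contact_force: [-0.4, 0.1, -0.1]
opening: 0.005
finger_force: 0.0
time: 3.92
eef_pos: [0.5415, -0.0583, 0.0773]
tcp_rot: [0.641, 0.767, 0.0, 0.0]
contact_force: [-0.9, -1.3, 0.2]
opening: 0.002
finger_force: 0.0
time: 4.25
eef_pos: [0.541, -0.0582, 0.071]
tcp_rot: [0.641, 0.767, -0.0, -0.0]
contact_force: [-0.8, -0.4, -0.3]
opening: 0.002
finger_force: 0.0
[-0.0002, 0.0006, 0.0009, 0.1]
```

View pics/crop3.png

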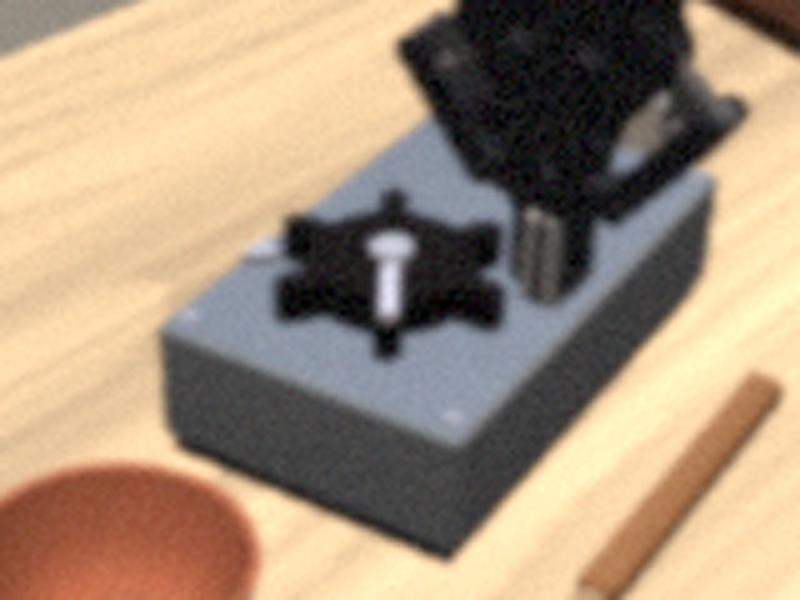

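The side view shows the shut fingertip in the gap, to the right of the nearest lobe, with the wheel undisturbed and its bar toward the camera. Now I'll work out the arc rows.

```bash
python3 - <<'E'
from h import *
print([rel(*tgt(d,.0165)) for d in(0,4,8,12,16)])
def step(ds):
    T0,y0=tgt(0); R=np.array([[-np.sin(y0),np.cos(y0)],[np.cos(y0),np.sin(y0)]])
    return [[round(float(v),4) for v in R@(tgt(d)[0][:2]-T0[:2])] for d in ds]
print(step((4,8,12,16,20)));print(step((5,10,15,20,25)))
E
```

```text
[[0.0054, 0.0005, 0.0011, 0.1], [0.009, -0.0005, 0.0011, 4.1], [0.0126, -0.0013, 0.0011, 8.1], [0.0163, -0.0018, 0.0011, 12.1], [0.0201, -0.002, 0.0011, 16.1]]
[[0.0036, -0.001], [0.0073, -0.0018], [0.011, -0.0023], [0.0147, -0.0026], [0.0184, -0.0026]]
[[0.0045, -0.0012], [0.0091, -0.0021], [0.0138, -0.0025], [0.0184, -0.0026], [0.0231, -0.0022]]
```

```bash

python3 -m inch '[[1,0.0054,0,0,0],[1,0.009,-0.001,0,4],[1,0.0125,-0.0018,0,8],[1,0.0162,-0.0023,0,12],[1,0.02,-0.0025,0,16]]'
python3 -m inch '[[1,0.0036,-0.001,0,4],[1,0.0073,-0.0018,0,8],[1,0.011,-0.0023,0,12],[1,0.0147,-0.0026,0,16],[1,0.0184,-0.0026,0,20]]'
python3 - <<'E'
from h import *
print(rel(*tgt(36)))
p=ctrl.read_camera("side");print(bar(p,W0,YAW))
im=cv2.resize(p["pixels"][130:250,210:370],None,fx=5,fy=5,interpolation=cv2.INTER_CUBIC);im=np.clip(im*1.5,0,255).astype(np.uint8)
cv2.imwrite("pics/crop4.png",im[...,::-1])
E
```

```text
time: 4.72
eef_pos: [0.5354, -0.0395, 0.0716]
tcp_rot: [0.743, 0.669, -0.0, 0.001]
contact_force: [-0.6, -2.3, -0.2]
opening: 0.002
finger_force: 1.6
time: 5.13
eef_pos: [0.5343, -0.0204, 0.0715]
tcp_rot: [0.848, 0.53, -0.0, 0.0]
contact_force: [-1.0, -1.0, -0.2]
opening: 0.0
finger_force: 0.6
[0.0004, 0.0005, 0.0015, -0.1]
(96, np.float64(0.024516028192150603), np.float64(-34.72956599827436))
```

View pics/crop4.png

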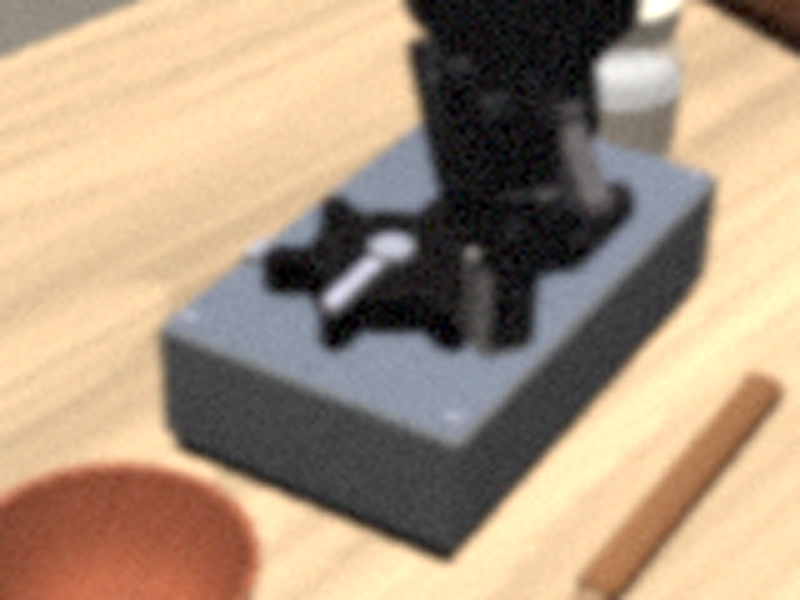

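The wheel has turned well over half a click: the bar now points down-left at (340,290) and the finger is behind its lobe at (480,300). Continuing to about 54° will let it settle.

```bash
sed -i 's/0.01<r<.047/0.022<r<.047/' h.py
python3 -m inch '[[1,0.0036,-0.001,0,4],[1,0.0073,-0.0018,0,8],[1,0.011,-0.0023,0,12],[1,0.0147,-0.0026,0,16],[1,0.0165,-0.0026,0,18]]'
python3 -m inch '[[1,0,0,0,0],[1,0,0,0,0],[1,0,0,0,0]]'
python3 - <<'E'
from h import *
print(rel(*tgt(54)))
p=ctrl.read_camera("side");print(bar(p,W0,YAW))
p=ctrl.read_camera("top");print(bar(p,W0,YAW))
E
```

```text
time: 5.6
eef_pos: [0.5395, -0.0039, 0.0715]
tcp_rot: [0.92, 0.392, 0.0, -0.0]
contact_force: [-0.1, -0.8, 0.6]
opening: 0.001
finger_force: 0.0
time: 5.85
eef_pos: [0.5393, -0.0045, 0.0714]
tcp_rot: [0.92, 0.393, 0.0, 0.0]
contact_force: [-0.3, -0.6, -0.4]
opening: 0.002
finger_force: 0.0
[0.0005, 0.0002, 0.0014, 0.2]
(70, np.float64(0.03177698130421023), np.float64(-20.689279619387012))
None
```

```bash
python3 - <<'E'
from h import *
p=ctrl.read_camera("side")
for a,b in[(r,c) for r in range(160,200) for c in range(250,310)]:
    pass
im=cv2.resize(p["pixels"][130:250,210:370],None,fx=5,fy=5,interpolation=cv2.INTER_CUBIC);im=np.clip(im*1.5,0,255).astype(np.uint8)
cv2.imwrite("pics/crop5.png",im[...,::-1])
E
```

```text
(no output)
```

View pics/crop5.png

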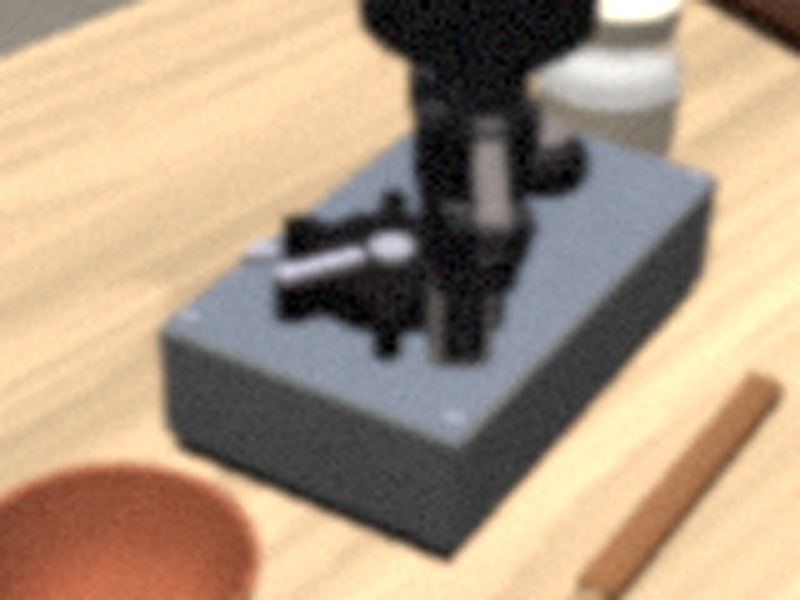

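The lobe pattern matches the start picture, and the bar at (320,262) sits exactly one lobe before the pointer lobe. One click is done, so I'll push the second the same way.

```bash

python3 -m inch '[[1,0.0036,-0.001,0,4],[1,0.0073,-0.0018,0,8],[1,0.011,-0.0023,0,12],[1,0.0147,-0.0026,0,16],[1,0.0184,-0.0026,0,20]]'
python3 -m inch '[[1,0.0036,-0.001,0,4],[1,0.0073,-0.0018,0,8],[1,0.011,-0.0023,0,12],[1,0.0147,-0.0026,0,16],[1,0.0184,-0.0026,0,20]]'
python3 -c "
from h import *
print(rel(*tgt(94)),rel(*tgt(112)),ctrl.get_state()['qpos'])"
```

```text
time: 6.42
eef_pos: [0.5489, 0.0106, 0.0709]
tcp_rot: [0.974, 0.225, -0.002, -0.0]
contact_force: [-2.7, -0.6, 1.8]
opening: 0.003
finger_force: 1.4
time: 6.83
eef_pos: [0.5641, 0.0222, 0.0708]
tcp_rot: [0.999, 0.052, -0.002, -0.001]
contact_force: [-2.4, 3.7, 2.3]
opening: 0.002
finger_force: 2.3
[0.002, 0.0011, 0.0008, -0.1] [0.0185, -0.0015, 0.0007, 17.9] [-0.14121263  0.23625892  1.95782436  0.00224541  0.95219701  1.32355167]
```

```bash

python3 -m inch '[[1,0.0036,-0.001,0,4],[1,0.0073,-0.0018,0,8],[1,0.011,-0.0023,0,12],[1,0.0147,-0.0026,0,16],[1,0.0165,-0.0026,0,18]]'
python3 -m inch '[[1,0,0,0,0],[1,0,0,0,0],[1,0,0,0,0]]'
python3 - <<'E'
from h import *
print(rel(*tgt(112)))
for c in("side","top"):
    p=ctrl.read_camera(c)
    a=(130,250,210,370) if c=="side" else (150,270,240,400)
    im=cv2.resize(p["pixels"][a[0]:a[1],a[2]:a[3]],None,fx=2.5,fy=5,interpolation=cv2.INTER_CUBIC)
    I=im if c=="side" else np.hstack([I,im])
cv2.imwrite("pics/crop6.png",np.clip(I*1.5,0,255).astype(np.uint8)[...,::-1])
E
```

```text
time: 7.25
eef_pos: [0.5818, 0.0262, 0.0712]
tcp_rot: [0.995, -0.104, -0.0, -0.0]
contact_force: [0.2, -0.1, -0.6]
opening: 0.001
finger_force: 0.0
time: 7.5
eef_pos: [0.5815, 0.0252, 0.0712]
tcp_rot: [0.995, -0.102, -0.0, 0.0]
contact_force: [0.5, -0.0, -0.9]
opening: -0.0
finger_force: 0.0
[0.0007, -0.0005, 0.0012, 0.1]
```

View pics/crop6.png

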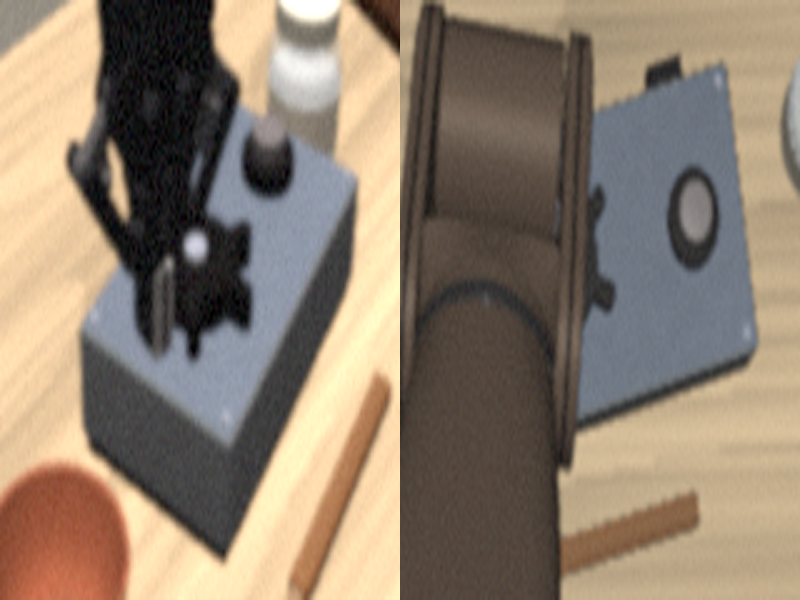

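There's no contact force and the wheel has settled; the finger hides the bar. I'll lift clear, then move above the button and check both.

```bash

python3 -m inch '[[1,0,-0.002,-0.003,0],[1,0,-0.004,-0.01,0],[1,0,-0.005,-0.03,0],[1,0,-0.005,-0.055,0],[1,0,-0.005,-0.08,0]]'
python3 -c "
from h import *
print(rel(np.r_[S0,.13],np.radians(80)), rel(np.r_[S0,.13],np.radians(-90)))"
```

```text
time: 8.02
eef_pos: [0.5823, 0.0306, 0.1523]
tcp_rot: [0.995, -0.103, -0.001, -0.0]
contact_force: [-0.1, 0.6, 0.5]
opening: 0.003
finger_force: 0.0
[0.0605, 0.1625, 0.0222, 178.2] [0.0605, 0.1625, 0.0222, -11.8]
```

```bash

python3 -m inch '[[1,0.012,0.032,0,0],[1,0.024,0.064,0,0],[1,0.036,0.096,0,0],[1,0.048,0.13,0,0],[1,0.06,0.162,0,0]]'
python3 -m inch '[[1,0,0,0.01,0],[1,0,0,0.022,0],[1,0,0,0.022,0]]'
python3 - <<'E'
from h import *
for c in("side","top"):
    p=ctrl.read_camera(c);print(bar(p,W0,YAW),[(x["score"],np.round(world(p,*x["at"],.0835),4)) for x in ctrl.tip_of("start_top",p)])
    a=(120,240,230,350) if c=="side" else (150,270,270,390)
    im=cv2.resize(p["pixels"][a[0]:a[1],a[2]:a[3]],(400,400),interpolation=cv2.INTER_CUBIC)
    I=im if c=="side" else np.hstack([I,im])
cv2.imwrite("pics/crop7.png",np.clip(I*1.5,0,255).astype(np.uint8)[...,::-1])
print(rel(np.r_[S0,.09],np.radians(-101.8)))
E
```

```text
time: 8.43
eef_pos: [0.6086, -0.1421, 0.1525]
tcp_rot: [0.995, -0.103, 0.001, 0.0]
contact_force: [0.6, 0.6, -0.2]
opening: -0.002
finger_force: 0.0
time: 8.68
eef_pos: [0.6064, -0.1396, 0.1263]
tcp_rot: [0.995, -0.103, -0.003, -0.001]
contact_force: [-1.0, 0.8, -0.0]
opening: 0.004
finger_force: 0.0
(62, np.float64(0.034422397711364586), np.float64(5.991106934998898)) [(0.66, array([ 0.6158, -0.1993,  0.0835])), (0.55, array([ 0.6072, -0.137 ,  0.0835]))]
(35, np.float64(0.03446437486863334), np.float64(-0.028882429187240523)) []
[0.0003, 0.0017, 0.0395, 0.1]
```

View pics/crop7.png

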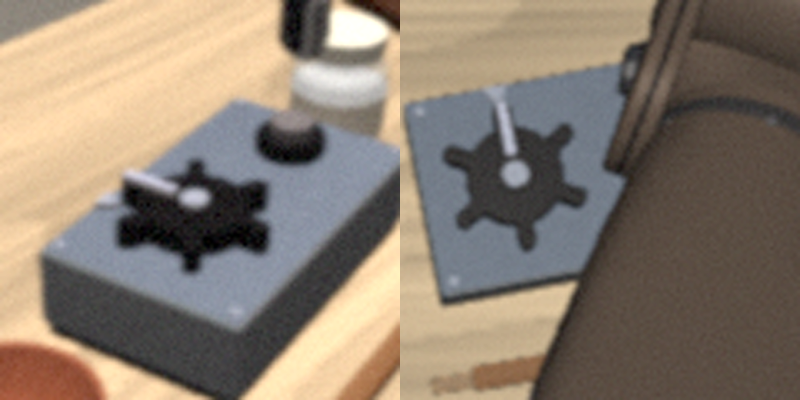

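The bar lines up with the pointer (top view: 0°), and the button is under the finger and free of the jar. Now I'll press gently in small steps.

```bash

python3 -m inch '[[1,0,0,0.012,0],[1,0,0,0.024,0],[1,0,0,0.034,0],[1,0,0,0.037,0],[1,0,0,0.039,0]]'
python3 -m inch '[[1,0,0,0.001,0],[1,0,0,0.002,0],[1,0,0,0.003,0],[1,0,0,0.004,0]]'
python3 -m inch '[[1,0,0,0.001,0],[1,0,0,0.002,0],[1,0,0,0.003,0]]'
```

```text
time: 9.3
eef_pos: [0.6073, -0.14, 0.0883]
tcp_rot: [0.995, -0.103, -0.002, -0.0]
contact_force: [-0.3, 0.0, -0.0]
opening: 0.001
finger_force: 0.0
time: 9.63
eef_pos: [0.6087, -0.1408, 0.0868]
tcp_rot: [0.995, -0.103, 0.001, 0.0]
contact_force: [0.2, 0.3, 0.2]
opening: -0.005
finger_force: 0.0
time: 9.88
eef_pos: [0.6084, -0.1406, 0.0834]
tcp_rot: [0.995, -0.103, 0.0, 0.0]
contact_force: [0.2, 0.3, -0.3]
opening: 0.0
finger_force: 0.0
```

```bash

python3 -m inch '[[1,0,0,0.001,0],[1,0,0,0.002,0],[1,0,0,0.003,0]]'
python3 -m inch '[[1,0,0,0.001,0],[1,0,0,0.002,0]]'
```

```text
time: 10.13
eef_pos: [0.6084, -0.1406, 0.0806]
tcp_rot: [0.995, -0.103, -0.0, 0.0]
contact_force: [-1.5, 0.3, 1.6]
opening: -0.003
finger_force: 1.1
time: 10.3
eef_pos: [0.6084, -0.1406, 0.0787]
tcp_rot: [0.995, -0.103, -0.0, 0.0]
contact_force: [-0.5, 0.2, 4.2]
opening: 0.002
finger_force: 1.7
```

```bash

python3 -m inch '[[1,0,0,0.001,0],[1,0,0,0.002,0]]'
python3 -m inch '[[1,0,0,0.001,0],[1,0,0,0.001,0]]'
```

```text
time: 10.47
eef_pos: [0.6084, -0.1406, 0.0767]
tcp_rot: [0.995, -0.103, 0.0, 0.0]
contact_force: [-2.3, 0.4, 4.0]
opening: -0.001
finger_force: 2.2
time: 10.63
eef_pos: [0.6084, -0.1406, 0.076]
tcp_rot: [0.995, -0.103, -0.0, 0.0]
contact_force: [-3.4, 1.2, 6.2]
opening: 0.0
finger_force: 3.3
```

```bash

python3 -m inch '[[1,0,0,0.0005,0],[1,0,0,0.001,0]]'
python3 -m inch '[[1,0,0,0.0005,0],[1,0,0,0.0005,0]]'
```

```text
time: 10.8
eef_pos: [0.6085, -0.1406, 0.076]
tcp_rot: [0.995, -0.103, -0.0, 0.0]
contact_force: [-5.5, 1.7, 13.1]
opening: 0.006
finger_force: 6.0
time: 10.97
eef_pos: [0.6085, -0.1406, 0.0759]
tcp_rot: [0.995, -0.103, -0.0, 0.0]
contact_force: [-6.1, 2.1, 11.3]
opening: -0.003
finger_force: 6.0
```

It has hit the hard stop: the force jumped to 13 N with no further travel, about 6 mm below first contact. I'll release and retreat.

```bash

python3 -m inch '[[1,0,0,-0.003,0],[1,0,0,-0.007,0],[1,0,0,-0.02,0],[1,0,0,-0.045,0],[1,0,0,-0.08,0]]'
python3 -m inch '[[1,-0.03,0,-0.02,0],[1,-0.06,0,-0.03,0],[1,-0.09,0,-0.03,0],[1,-0.12,0,-0.03,0],[1,-0.15,0,-0.03,0]]'
python3 -m inch '[[1,0,0,0,0],[1,0,0,0,0],[1,0,0,0,0]]'
python3 - <<'E'
from h import *
for c in("side","top"):
    p=ctrl.read_camera(c);print(bar(p,W0,YAW))
    for n,z in(("start_top",.083),("bowl_mid",.025),("jar_mid",.0425),("stick_mid",.006)):
        print(n,[(round(x["score"],2),np.round(world(p,*x["at"],z),3)) for x in ctrl.tip_of(n,p)[:1]])
    a=(120,240,210,370) if c=="side" else (130,280,200,440)
    im=cv2.resize(p["pixels"][a[0]:a[1],a[2]:a[3]],(400,300),interpolation=cv2.INTER_CUBIC)
    I=im if c=="side" else np.hstack([I,im])
cv2.imwrite("pics/crop8.png",np.clip(I*1.5,0,255).astype(np.uint8)[...,::-1])
E
```

```text
time: 11.38
eef_pos: [0.6061, -0.1396, 0.1509]
tcp_rot: [0.995, -0.103, -0.003, -0.001]
contact_force: [0.7, -0.8, -0.1]
opening: 0.003
finger_force: 0.0
time: 11.8
eef_pos: [0.4604, -0.1096, 0.1842]
tcp_rot: [0.995, -0.103, 0.001, 0.0]
contact_force: [-0.2, -1.3, 1.3]
opening: 0.004
finger_force: 0.0
time: 12.05
eef_pos: [0.4623, -0.1102, 0.1846]
tcp_rot: [0.995, -0.103, 0.001, 0.0]
contact_force: [0.6, -0.5, -0.2]
opening: -0.001
finger_force: 0.0
(63, np.float64(0.03550667042574869), np.float64(4.611880213474257))
start_top [(0.48, array([ 0.609, -0.143,  0.083]))]
bowl_mid [(0.95, array([0.57 , 0.13 , 0.025]))]
jar_mid [(0.61, array([ 0.653, -0.254,  0.042]))]
stick_mid [(0.75, array([ 0.479, -0.072,  0.006]))]
(31, np.float64(0.03427914948753385), np.float64(-0.026471631702150722))
start_top [(0.64, array([ 0.612, -0.142,  0.083]))]
bowl_mid [(0.91, array([0.57 , 0.136, 0.025]))]
jar_mid [(0.88, array([ 0.661, -0.263,  0.042]))]
stick_mid [(0.8, array([ 0.483, -0.078,  0.006]))]
```

View pics/crop8.png

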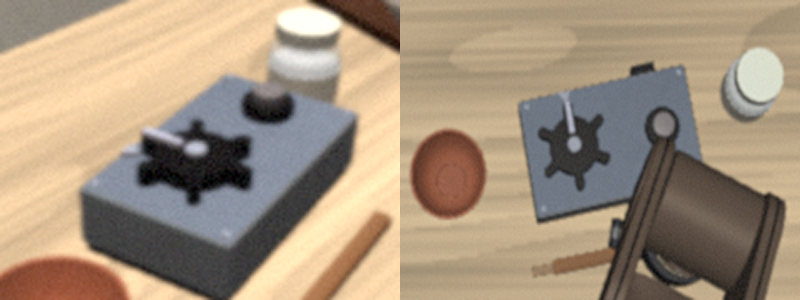

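The bar is at the pointer, the button is up, the bowl, jar and stick are in place, and the arm is clear.

```bash
python3 -c "
from plant import ctrl
print(ctrl.sign_off())"
```

```text
the job is handed in; nothing more can be done
None
```

I flicked the wheel two clicks clockwise until its bar met the pointer, pressed the start button down to its stop and let it come back up, left the bowl, jar and wooden tool where they stood, and handed the job in; no verdict was returned.

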